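Fit the right spacer and relock the jaw of a board holder

ROBOT

A 6-joint arm with a two-finger parallel gripper is mounted at the origin on the work surface. World frame = base frame: x ahead of the robot, y to its left, z up, the work surface at z = 0. Lengths are in m, angles in rad, forces in N, time in s.
With the tool pointing down it reaches from about 0.35 to 0.975 m from the base axis. Payload 7.1 kg.
Tool frame: the origin (TCP) lies midway between the tips of the shut fingers; the grasp point (between the pads) lies 19 mm behind it; z points along the fingers, y is the line along which they close (so a half turn about z gives the same grasp; the last joint's range is limited). The gripper opens to 88 mm and grips with 3 to 60 N. Pads are 20 mm wide; open, the fingers measure 115 mm over their backs; the gripper's body (75 mm by 178 mm) begins 61 mm behind the grasp point.
Start: joints at [1.127, 0.423, 1.63, -0, 1.089, -0.019], TCP at [0.258, 0.569, 0.223] pointing down, gripper open.
Joint ranges: [-3, 3], [-0.9, 2.11], [0.09, 2.58], [-1.31, 4.45], [0.11, 2.69], [-2.54, 2.54]. Speed limits (rad/s): [2.39, 2.39, 3.01, 3.14, 3.14, 3.14].

INTERFACE

Orientations are given as a unit quaternion [w, x, y, z].
In Python, from plant import robot gives the robot as it stands.
- The arm moves only by the tool send_rows, never from a script. Its argument "commands" is a list of rows, each an object of numbers: "fingers": the opening, from 0 (shut) to 1 (fully open); "tx", "ty", "tz": the shift along the world's x, y, z in mm; "turn": the turn about the world's z in rad. In form: [{"fingers": .., "tx": .., "ty": .., "tz": .., "turn": ..}, ...]. A call has 1 to 20 rows; each row shifts and turns the commanded pose from where the row before left it; what a row does not reach is not made up. A row lasts 1/8 s, in which the tool goes at most 62.5 mm and 10.7 degrees, less where a joint would pass 70% of its speed; a pose out of reach is approached as far as the arm can. A call with a gripper value outside its range is refused whole. The fingers move at their own pace and stop on an object; "squeeze" is the grip in N (left out, the last holds). Time passes only in rows, so rows that do not move let the fingers close. It gives the time, the measured TCP pose, the force, the opening and the grip force at its end, in the units of the state.
- robot.get_state(): the state, without advancing time (a new reading comes with each control period).
- robot.get_image(name): name is "scene" or "top" or "wrist"; returns the picture (384x512x3 uint8, red, green, blue); there is no depth.
- robot.camera_info(name): a dict with "camera_matrix" (3x3 intrinsics, pixels), "R" (3x3) and "t" (3): a world point X has camera coordinates R X + t; the wrist camera has in their place "T_tool_cam" (4x4, takes a point from camera to tool coordinates, whose origin is the TCP and whose axes are the flange's). Camera axes: x right, y down, z forward; pixel columns grow to the right and rows downward; lengths in m; the calibration is good to about 2 mm. A picture is of the moment at which its call begins: read the wrist's pose just before it. camera_info takes no time and is no camera call.
- robot.hand_in(): hands the job in; it is judged then, once.
The state is a dict: "t": time; "joints": joint angles; "qvel": joint speeds; "joint_torque": joint torques, N m; "tool_pos": TCP position; "tcp_rot": TCP orientation; "contact_force": force on the tool from outside, world axes, zero at the start; "wrist_torque": the same for the moment, N m; "gripper_width": finger opening in m; "finger_force": force on a finger pad.
Only numpy, scipy, OpenCV 4.12 (cv2) and the standard library are available. Lean on these libraries where they do the work, as an engineer would, in place of code of your own. Each camera call takes 0.05 s, during which the arm holds its last target. There are 200 camera calls.

TASK

The holder's sliding jaw is locked too close to the circuit-board carrier: pull its plunger knob up and twist it so that it stays out by itself, and draw the jaw back. Stand the one spacer block of the right length squarely in the middle of the holder between the loaded carrier and the jaw - the block that the jaw's sprung pad presses against the carrier when the jaw is locked in its working hole, its second one - then push the jaw up to it and twist the knob back so that the plunger drops fully home in that hole. Let go of everything, and do not knock away the white cap and the black relay that lie among the spacers (the spacers may be touched to gauge them).

Things in the scene. Friction and masses are not known exactly. Their poses are not given: they have to be found in the camera images.
- holder: aluminium and dark steel board holder, fixed. Origin on the bench on its centre line, in the plane of the long carrier's end face; own +y runs along the holder from the sliding jaw to the carrier and end stop, own z up. A flat base plate (80 mm wide, top 8 mm above the bench) runs from y -145 mm to y 0 mm; low steel bars (8 mm tall) run beside it at x +-49 mm.
- nest (a point): point on the holder's base plate top, above the holder's origin (same axes): centre line, in the plane of the long carrier's end face
- stop (a point): point on the bench at the inner face of the holder's end stop, 100 mm in +y from the holder's origin; the carrier that is loaded begins here
- carrier_long: aluminium frame with a green circuit board, 84 mm wide, 26 mm tall (parts on the board to 32 mm), 100 mm long; fixed. Origin: on the bench, middle of the edge that stands at the stop; it reaches 100 mm to own -y. One carrier is loaded (origin at point stop), the other lies beside the holder; which one changes. If this one is loaded its end face is at holder y = 0 and the 25 mm spacer is right.
- carrier_short: the same, but 95 mm long. If this one is loaded its end face is at y = +5 mm of the holder and the right spacer is the 30 mm one.
- jaw (a joint): travel of the sliding jaw away from the carrier (along holder -y), m, -0.001 to 0.065. Dark steel block 60 mm wide (x), 40 mm long (y), top 36 mm above the bench. It starts locked at 0. The working index hole is at 0.01825, with about 1.2 mm play either way. Sliding friction about 2 N when the plunger is out.
- pad_face (a point): middle of the face of the sprung aluminium pad (54 mm wide, 24 mm tall) on the jaw's front, 4 mm out, giving 4 mm (2.5 N at first, 6.5 N fully in, then solid). Unpressed it is at holder y = -(4 mm + jaw travel). In the working hole the right spacer presses it in 1.5 to 4 mm, a shorter one is loose, a longer one keeps the plunger from reaching the hole.
- plunger (a joint): lift of the spring plunger on the jaw, m: 0 fully down in a hole, 0.014 pulled right up; the spring pulls down with 4.5 to 6.6 N. From 0.0095 up its cross pin clears the two ledges under the knob and it can be twisted; twisted, it rests on them at about 0.0095. Not over a hole and not twisted, it rests on the base plate at about 0.007 and drops when the jaw is slid over a hole.
- twist (a joint): turn of the plunger's knob, rad, counter-clockwise from above: 0 = pin in line with the slot (can drop), 1.3 = end stop, parked. The pin falls back into the slot only when turned back to within about 0.1 of 0.
- knob (a point): centre of the plunger's black bar knob, 36 mm long (own x) x 13 mm thick (own y) x 26 mm tall; plunger down, its centre is 62 mm and its top 75 mm above the bench. Own x lies along holder x at twist 0. The knob sits over the middle of the jaw block (holder y = -(26 mm + jaw travel)). Under it are two steel ledges (28 x 28 mm overall), top 46 mm above the bench, 3 mm below the knob when down.
- mat: grey rubber mat, 280 x 270 x 3 mm, fixed; origin under its centre. The spacers stand on it, bases 3 mm above the bench, about 110 mm apart.
- spacer_a: one of four look-alike plain aluminium spacer blocks standing on the rubber mat: all 40 mm wide (own x) and 40 mm tall (own z), but of different length along own y: 20, 25, 30 and 35 mm. The letter does not tell the length: see or gauge it. Origin: centre of the underside. 75 to 180 g, friction coefficient about 0.6.
- spacer_b: one of four look-alike plain aluminium spacer blocks standing on the rubber mat: all 40 mm wide (own x) and 40 mm tall (own z), but of different length along own y: 20, 25, 30 and 35 mm. The letter does not tell the length: see or gauge it. Origin: centre of the underside. 75 to 180 g, friction coefficient about 0.6.
- spacer_c: one of four look-alike plain aluminium spacer blocks standing on the rubber mat: all 40 mm wide (own x) and 40 mm tall (own z), but of different length along own y: 20, 25, 30 and 35 mm. The letter does not tell the length: see or gauge it. Origin: centre of the underside. 75 to 180 g, friction coefficient about 0.6.
- spacer_d: one of four look-alike plain aluminium spacer blocks standing on the rubber mat: all 40 mm wide (own x) and 40 mm tall (own z), but of different length along own y: 20, 25, 30 and 35 mm. The letter does not tell the length: see or gauge it. Origin: centre of the underside. 75 to 180 g, friction coefficient about 0.6.
- cap: white plastic screw cap, 30 mm across, 14 mm tall, lying on the mat between the spacers; loose, not part of the job, leave it where it is. Origin under its middle.
- relay: small black relay, 16 x 26 x 15 mm, near the mat's far edge; loose, not part of the job, leave it where it is. Origin under its middle.

How it is judged:
On the way, in this order (a step that is already met when the one before it is completed fails the run):
1. the plunger is pulled out and twisted, stays out with the knob let go, and the jaw is drawn back (value of joint plunger above 0.0075 m and value of joint twist above 0.8 rad and value of joint jaw above 0.02 m and contact force between the fingers and jaw below 0.2 N), for 0.2 s.
2. a spacer stands squarely on the base plate between carrier and jaw while the plunger is held out (value of joint plunger above 0.0075 m and value of joint twist above 0.8 rad and ((x of spacer_a in the frame of nest between -0.015 and 0.015 m and y of spacer_a in the frame of nest between -0.06 and 0.005 m and z of spacer_a in the frame of nest between -0.004 and 0.004 m and angle between spacer_a's own z axis and vertical below 0.1 rad and angle between the y axis of spacer_a and the y axis of holder, either way round below 0.1 rad) or (x of spacer_b in the frame of nest between -0.015 and 0.015 m and y of spacer_b in the frame of nest between -0.06 and 0.005 m and z of spacer_b in the frame of nest between -0.004 and 0.004 m and angle between spacer_b's own z axis and vertical below 0.1 rad and angle between the y axis of spacer_b and the y axis of holder, either way round below 0.1 rad) or (x of spacer_c in the frame of nest between -0.015 and 0.015 m and y of spacer_c in the frame of nest between -0.06 and 0.005 m and z of spacer_c in the frame of nest between -0.004 and 0.004 m and angle between spacer_c's own z axis and vertical below 0.1 rad and angle between the y axis of spacer_c and the y axis of holder, either way round below 0.1 rad) or (x of spacer_d in the frame of nest between -0.015 and 0.015 m and y of spacer_d in the frame of nest between -0.06 and 0.005 m and z of spacer_d in the frame of nest between -0.004 and 0.004 m and angle between spacer_d's own z axis and vertical below 0.1 rad and angle between the y axis of spacer_d and the y axis of holder, either way round below 0.1 rad))), for 0.2 s.
At the end, for the whole second after the job is handed in: Jaw locked in its working hole (travel 16.2-20.4 mm, plunger lift < 2.5 mm, twist < 0.25 rad); a spacer stands upright and at rest on the plate, pressed by the jaw (over 1 N) on the carrier (over 0.8 N), within 15 mm of the centre line, square to 0.1 rad (value of joint jaw between 0.0162 and 0.0204 m and value of joint plunger below 0.0025 m and value of joint twist below 0.25 rad and ((x of spacer_a in the frame of nest between -0.015 and 0.015 m and y of spacer_a in the frame of nest between -0.025 and 0.005 m and z of spacer_a in the frame of nest between -0.004 and 0.004 m and angle between spacer_a's own z axis and vertical below 0.1 rad and angle between the y axis of spacer_a and the y axis of holder, either way round below 0.1 rad and contact force between jaw and spacer_a above 1 N and contact force between any of carrier_long, carrier_short and spacer_a above 0.8 N and linear speed of spacer_a below 0.01 m/s) or (x of spacer_b in the frame of nest between -0.015 and 0.015 m and y of spacer_b in the frame of nest between -0.025 and 0.005 m and z of spacer_b in the frame of nest between -0.004 and 0.004 m and angle between spacer_b's own z axis and vertical below 0.1 rad and angle between the y axis of spacer_b and the y axis of holder, either way round below 0.1 rad and contact force between jaw and spacer_b above 1 N and contact force between any of carrier_long, carrier_short and spacer_b above 0.8 N and linear speed of spacer_b below 0.01 m/s) or (x of spacer_c in the frame of nest between -0.015 and 0.015 m and y of spacer_c in the frame of nest between -0.025 and 0.005 m and z of spacer_c in the frame of nest between -0.004 and 0.004 m and angle between spacer_c's own z axis and vertical below 0.1 rad and angle between the y axis of spacer_c and the y axis of holder, either way round below 0.1 rad and contact force between jaw and spacer_c above 1 N and contact force between any of carrier_long, carrier_short and spacer_c above 0.8 N and linear speed of spacer_c below 0.01 m/s) or (x of spacer_d in the frame of nest between -0.015 and 0.015 m and y of spacer_d in the frame of nest between -0.025 and 0.005 m and z of spacer_d in the frame of nest between -0.004 and 0.004 m and angle between spacer_d's own z axis and vertical below 0.1 rad and angle between the y axis of spacer_d and the y axis of holder, either way round below 0.1 rad and contact force between jaw and spacer_d above 1 N and contact force between any of carrier_long, carrier_short and spacer_d above 0.8 N and linear speed of spacer_d below 0.01 m/s))); the robot touches nothing.
It fails at once if a bystander is pushed more than 30 mm away (distance of any of cap, relay from where it was at the start of the episode above 0.03 m).
It also fails if it takes over 72 s, if anything falls off the work surface, if the arm or the gripper's body presses on something with over 40 N, if the wrist force passes 120 N, or if a joint passes its speed limit or range.

## Working session

There is one attempt and no reset: what is moved stays moved. The work goes in short steps, Python scripts to look and compute and a tool call to move; the robot and the scene stay as the last step left them, time stands still between calls to the robot, and variables do not carry over. Pictures are saved under pics/ and viewed, at most 10 in all, crops included, and the job is handed in when it is done.

Besides the shell and the picture viewer there is one more tool, called after ">>>" by a JSON object that holds its "api" and its "payload". send_rows: Moves the arm, as the interface text tells. Its arguments: {"type":"object","properties":{"commands":{"type":"array"},"squeeze":{"type":"number"}},"required":["commands"]}

```bash
mkdir -p pics; ls; python3 - <<'E'
from plant import robot
import cv2
s=robot.get_state();print({k:s[k] for k in('t','tool_pos','tcp_rot','gripper_width','contact_force')})
for n in('scene','top'):
    cv2.imwrite(f'pics/{n}0.png',cv2.resize(cv2.cvtColor(robot.get_image(n),cv2.COLOR_RGB2BGR),(800,600),interpolation=cv2.INTER_CUBIC))
    print(n,robot.camera_info(n))
print(robot.camera_info('wrist'))
E
```

```text
pics
{'t': 0.0, 'tool_pos': array([0.25730224, 0.56894454, 0.22190323]), 'tcp_rot': array([-1.80954897e-04,  2.10798251e-01,  9.77529273e-01, -7.64858796e-04]), 'gripper_width': 0.0876839589559415, 'contact_force': array([0.54046338, 0.87339006, 0.35571518])}
scene {'camera_matrix': array([[491.67662101,   0.        , 253.87556274],
       [  0.        , 491.67662101, 191.65370702],
       [  0.        ,   0.        ,   1.        ]]), 'R': array([[-0.8801558 ,  0.47464955,  0.00579384],
       [ 0.38604122,  0.72284279, -0.57312345],
       [-0.27622082, -0.50220126, -0.81944856]]), 't': array([ 0.4364601 , -0.27636701,  1.20678668])}
top {'camera_matrix': array([[399.14184604,   0.        , 259.05754658],
       [  0.        , 399.14184604, 194.83893167],
       [  0.        ,   0.        ,   1.        ]]), 'R': array([[ 0.00951906, -0.99963773,  0.02517548],
       [-0.98880567, -0.01315904, -0.14862767],
       [ 0.14890511, -0.02347886, -0.98857271]]), 't': array([0.09750777, 0.5730916 , 0.83968245])}
{'camera_matrix': array([[287.7918798 ,   0.        , 259.27775785],
       [  0.        , 287.7918798 , 196.92064154],
       [  0.        ,   0.        ,   1.        ]]), 'T_tool_cam': array([[ 4.61858829e-04, -9.56661925e-01, -2.91200529e-01,
         8.02622556e-02],
       [ 9.99999522e-01,  6.92844343e-04, -6.90105869e-04,
        -1.33074103e-03],
       [ 8.61954648e-04, -2.91200071e-01,  9.56661787e-01,
        -1.62196036e-01],
       [ 0.00000000e+00,  0.00000000e+00,  0.00000000e+00,
         1.00000000e+00]])}
```

View pics/top0.png

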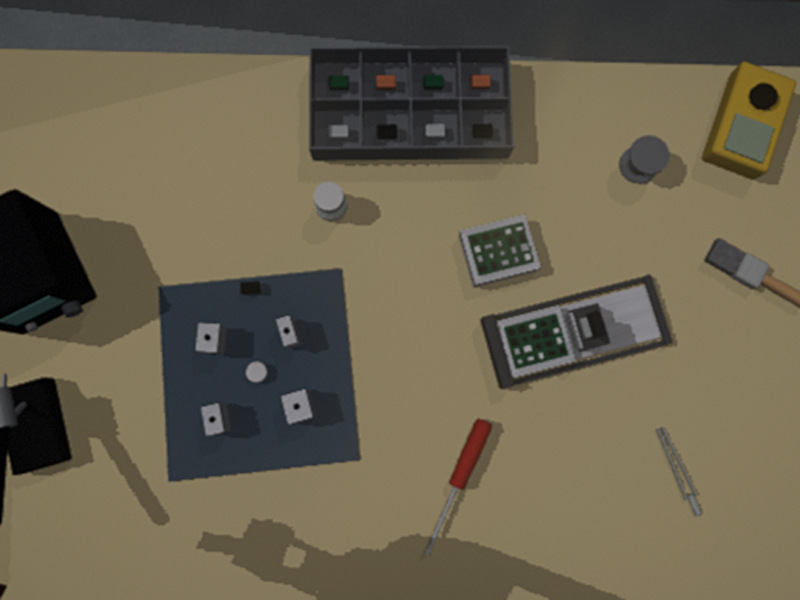

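View pics/scene0.png

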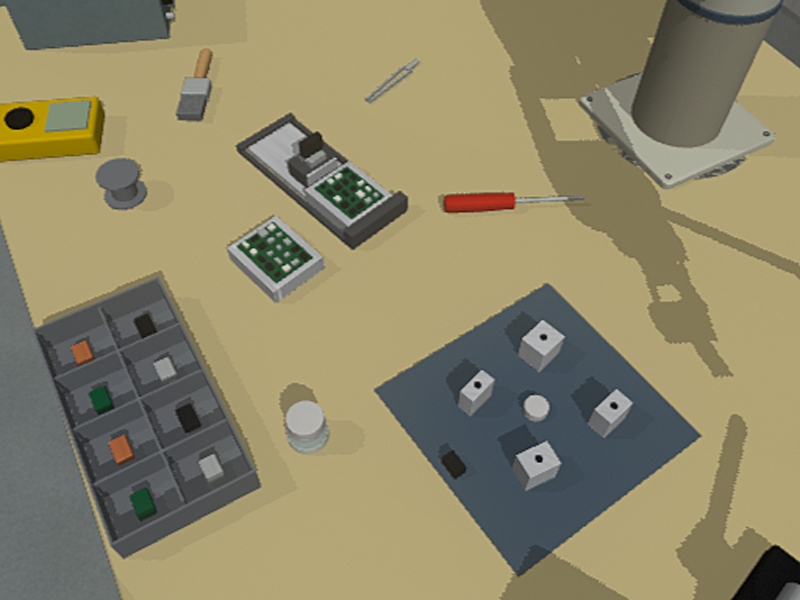

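The top view shows the holder at about (580,332) with its stop on the left, the spare carrier at (500,250), and spacers at (208,338), (288,332), (215,419) and (297,407). The cap is at (256,372) and the relay at (250,287). Next I'll work out coarse world positions.

```bash
cat > h.py <<'E'
import numpy as np, cv2
from plant import robot
from scipy.spatial.transform import Rotation as Ro
def cam(name,s=None):
    c=robot.camera_info(name);K=c['camera_matrix']
    if name!='wrist': return K,c['R'],c['t']
    s=s or robot.get_state()
    q=np.array(s['tcp_rot']);T=np.eye(4);T[:3,:3]=Ro.from_quat(q[[1,2,3,0]]).as_matrix();T[:3,3]=s['tool_pos']
    M=np.linalg.inv(T@c['T_tool_cam']);return K,M[:3,:3],M[:3,3]
def ray(C,px,z):
    K,R,t=C;d=R.T@np.linalg.solve(K,[px[0],px[1],1.]);o=-R.T@t
    return o+d*(z-o[2])/d[2]
def proj(C,X):
    K,R,t=C;p=K@(R@np.asarray(X,float)+t);return p[:2]/p[2]
def snap(name,fn,crop=None,scale=1.5625):
    C=cam(name);im=cv2.cvtColor(robot.get_image(name),cv2.COLOR_RGB2BGR)
    np.savez(fn+'.npz',im=im,K=C[0],R=C[1],t=C[2]);show(im,fn,crop,scale);return C
def show(im,fn,crop=None,scale=1.5625):
    if crop: im=im[crop[1]:crop[3],crop[0]:crop[2]]
    cv2.imwrite(fn+'.png',cv2.resize(im,None,fx=scale,fy=scale,interpolation=cv2.INTER_CUBIC))
def load(fn):
    d=np.load(fn+'.npz');return d['im'],(d['K'],d['R'],d['t'])
E
python3 - <<'E'
from h import *
C=cam('top');f=1.5625
for n,p,z in [('s1',(208,338),.043),('s2',(288,332),.043),('s3',(215,419),.043),('s4',(297,407),.043),('cap',(256,372),.017),('relay',(250,287),.018),
 ('knobtop',(594,325),.075),('matTL',(160,288),.003),('matTR',(342,269),.003),('matBL',(170,480),.003),('matBR',(358,460),.003),
 ('stopTL',(484,318),.03),('stopBL',(503,386),.03),('endTR',(652,278),.03),('endBR',(672,343),.03)]:
    print(n,ray(C,(p[0]/f,p[1]/f),z).round(4))
E
```

```text
s1 [0.521  0.3769 0.043 ]
s2 [0.5307 0.2666 0.043 ]
s3 [0.4104 0.3612 0.043 ]
s4 [0.4276 0.2505 0.043 ]
cap [0.4757 0.314  0.017 ]
relay [0.598  0.3279 0.018 ]
knobtop [ 0.542  -0.1533  0.075 ]
matTL [0.5974 0.4625 0.003 ]
matTR [0.6297 0.1968 0.003 ]
matBL [0.3243 0.4302 0.003 ]
matBR [0.3535 0.1674 0.003 ]
stopTL [ 0.5556 -0.0099  0.03  ]
stopBL [ 0.4593 -0.0359  0.03  ]
endTR [ 0.6174 -0.2559  0.03  ]
endBR [ 0.5229 -0.2801  0.03  ]
```

>>> {"api": "send_rows", "payload": {"commands": [{"fingers": 1,"tx": 31,"ty": -36,"tz": -13,"turn": -0.164},{"tx": 31,"ty": -36,"tz": -13,"turn": -0.164},{"tx": 31,"ty": -36,"tz": -13,"turn": -0.164},{"tx": 31,"ty": -36,"tz": -13,"turn": -0.164},{"tx": 31,"ty": -36,"tz": -13,"turn": -0.164},{"tx": 31,"ty": -36,"tz": -13,"turn": -0.164},{"tx": 31,"ty": -36,"tz": -13,"turn": -0.164},{"tx": 0},{"tx": 0}]}}

```text
invalid input at $.commands[1]: expected keys fingers, tx, ty, tz, turn
```

```bash
python3 - <<'E'
from h import *
snap('wrist','pics/w1')
s=robot.get_state();print(s['tool_pos'],s['joints'],s['t'])
E
```

```text
[0.25738495 0.56907411 0.22207411] [ 1.12699547e+00  4.23692262e-01  1.63048729e+00 -1.73718182e-05
  1.08860759e+00 -1.90137453e-02] 0.15
```

View pics/w1.png

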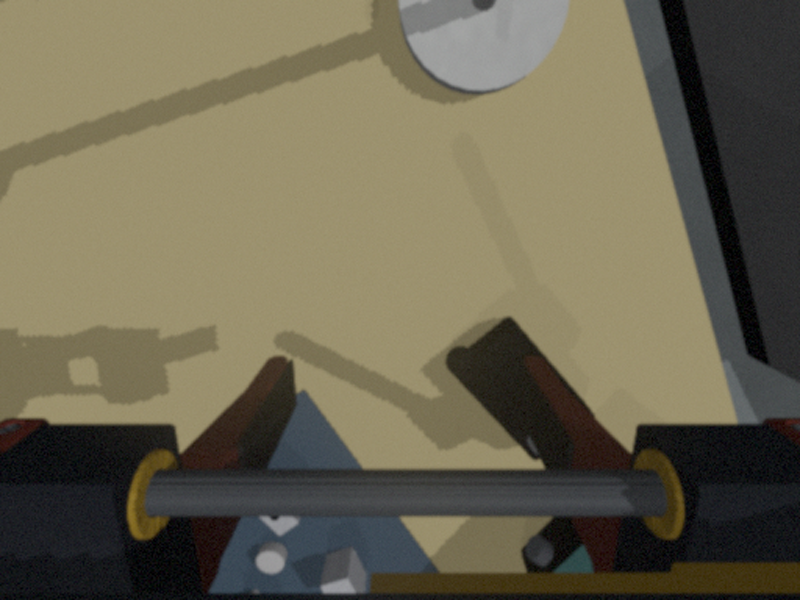

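>>> {"api": "send_rows", "payload": {"commands": [{"fingers": 1,"tx": 32,"ty": -45,"tz": -10,"turn": -0.164},{"fingers": 1,"tx": 32,"ty": -45,"tz": -10,"turn": -0.164},{"fingers": 1,"tx": 32,"ty": -45,"tz": -10,"turn": -0.164},{"fingers": 1,"tx": 32,"ty": -45,"tz": -10,"turn": -0.164},{"fingers": 1,"tx": 32,"ty": -45,"tz": -10,"turn": -0.164},{"fingers": 1,"tx": 32,"ty": -45,"tz": -10,"turn": -0.164},{"fingers": 1,"tx": 32,"ty": -45,"tz": -10,"turn": -0.164},{"fingers": 1,"tx": 0,"ty": 0,"tz": 0,"turn": 0},{"fingers": 1,"tx": 0,"ty": 0,"tz": 0,"turn": 0}]}}

```text
t: 1.27
tool_pos: [0.4813, 0.2546, 0.1526]
tcp_rot: [-0.0, 0.708, 0.707, -0.0]
contact_force: [0.5, 0.4, -0.4]
gripper_width: 0.088
finger_force: 0.0
```

```bash
python3 - <<'E'
from h import *
snap('wrist','pics/w2')
s=robot.get_state();print(s['tool_pos'],s['joints'],s['t'])
E
```

```text
[0.48110605 0.2551266  0.15275063] [4.65588647e-01 4.01037428e-01 1.85975463e+00 3.27651527e-04
 8.80903488e-01 4.65780984e-01] 1.325
```

View pics/w2.png

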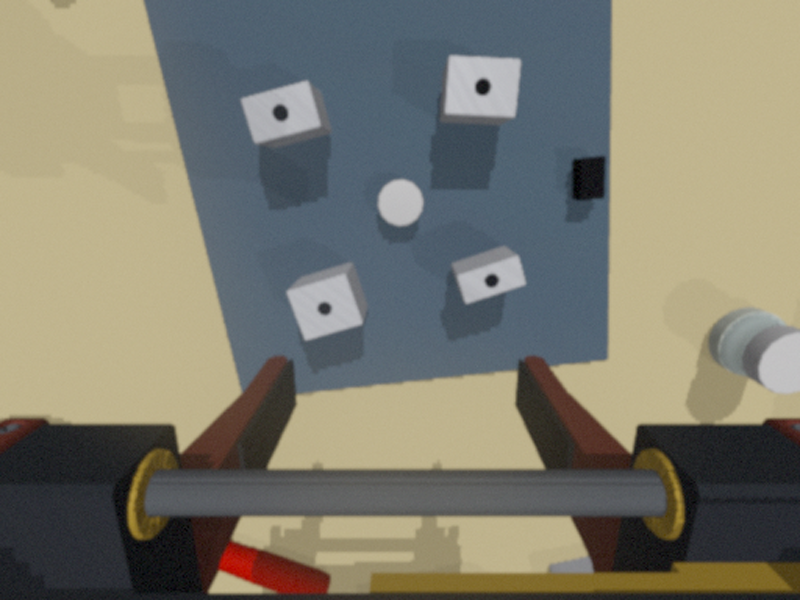

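Four spacers are seen at (285,112), (483,87), (325,303) and (490,277), with the cap at (400,202) and the relay at (590,178). I'll rectify the view to the plane of the spacer tops and measure the top faces there.

```bash
cat >> h.py <<'E'
def rect(im,C,z,x0,y0,w,h,s=0.0005):
    """ortho view of plane z: column = x0+s*c, row = y0+s*r"""
    W=[(x0,y0),(x0+s*w,y0),(x0+s*w,y0+s*h),(x0,y0+s*h)]
    src=np.float32([[0,0],[w,0],[w,h],[0,h]]);dst=np.float32([proj(C,(*p,z)) for p in W])
    return cv2.warpPerspective(im,cv2.getPerspectiveTransform(dst,src),(w,h),flags=cv2.INTER_CUBIC)
def faces(fn,z=.043,th=None,area=(600,1800)):
    im,C=load(fn);x0,y0,s=.36,.20,.0005
    g=cv2.cvtColor(rect(im,C,z,x0,y0,500,440),cv2.COLOR_BGR2GRAY)
    out=[]
    m=(g>th).astype(np.uint8)
    for c in cv2.findContours(m,cv2.RETR_EXTERNAL,cv2.CHAIN_APPROX_NONE)[0]:
        (cx,cy),(a,b),an=cv2.minAreaRect(c)
        A=cv2.contourArea(c)*.25
        if area[0]<A<area[1]: out.append(((x0+s*cx).__round__(4),(y0+s*cy).__round__(4),round(a*s*1e3,1),round(b*s*1e3,1),round(an,1),round(A)))
    return g,out
E
python3 - <<'E'
from h import *
for th in (125,140,150,160,170):
    g,o=faces('pics/w2',th=th);print(th,*o,sep='\n ')
E
```

```text
125
 (0.523, 0.3778, 30.2, 40.3, 87.1, 1173)
 (0.4112, 0.3648, 40.5, 25.0, 13.7, 968)
 (0.5326, 0.2725, 40.3, 27.8, 18.4, 1040)
 (0.4308, 0.2541, 45.5, 40.4, 17.0, 1577)
140
 (0.5228, 0.3778, 29.6, 39.9, 87.6, 1131)
 (0.4111, 0.3649, 39.6, 24.4, 13.8, 924)
 (0.5337, 0.2695, 39.5, 20.7, 18.4, 782)
 (0.599, 0.331, 175.0, 21.0, 90.0, 1800)
 (0.4293, 0.2518, 40.1, 36.1, 16.9, 1384)
150
 (0.5229, 0.3778, 29.2, 39.3, 87.2, 1103)
 (0.4111, 0.3648, 39.2, 24.1, 13.8, 895)
 (0.5337, 0.2694, 39.2, 19.9, 18.4, 742)
 (0.599, 0.332, 173.0, 21.0, 90.0, 1754)
 (0.4294, 0.2514, 39.4, 35.0, 17.1, 1330)
160
 (0.5229, 0.3779, 28.8, 39.0, 87.6, 1076)
 (0.4111, 0.3649, 38.6, 23.5, 13.6, 863)
 (0.5338, 0.2693, 38.6, 19.2, 18.9, 701)
 (0.5993, 0.333, 20.5, 171.0, -0.0, 1708)
 (0.4294, 0.2513, 38.9, 34.2, 17.1, 1281)
170
 (0.5228, 0.378, 28.4, 38.5, 87.4, 1040)
 (0.4112, 0.3649, 37.7, 23.0, 14.0, 816)
 (0.5339, 0.2692, 38.1, 18.5, 18.4, 660)
 (0.5993, 0.335, 20.5, 167.0, -0.0, 1642)
 (0.4294, 0.2513, 38.2, 33.3, 17.1, 1224)
```

The lengths are clear: 30 mm at (0.523,0.378), 25 mm at (0.411,0.365), 20 mm at (0.534,0.269) and 35 mm at (0.429,0.251). Next I'll look at the holder.

>>> {"api": "send_rows", "payload": {"commands": [{"fingers": 1,"tx": 2,"ty": -45,"tz": 1,"turn": -0.166},{"fingers": 1,"tx": 2,"ty": -45,"tz": 1,"turn": -0.166},{"fingers": 1,"tx": 2,"ty": -45,"tz": 1,"turn": -0.166},{"fingers": 1,"tx": 2,"ty": -45,"tz": 1,"turn": -0.166},{"fingers": 1,"tx": 2,"ty": -45,"tz": 1,"turn": -0.166},{"fingers": 1,"tx": 2,"ty": -45,"tz": 1,"turn": -0.166},{"fingers": 1,"tx": 2,"ty": -45,"tz": 1,"turn": -0.166},{"fingers": 1,"tx": 2,"ty": -45,"tz": 1,"turn": -0.166},{"fingers": 1,"tx": 0,"ty": 0,"tz": 0,"turn": 0},{"fingers": 1,"tx": 0,"ty": 0,"tz": 0,"turn": 0}]}}

```text
t: 2.58
tool_pos: [0.4975, -0.1042, 0.1607]
tcp_rot: [-0.0, 0.993, 0.122, -0.0]
contact_force: [0.2, 0.8, 0.3]
gripper_width: 0.0878
finger_force: 0.0
```

```bash
python3 - <<'E'
from h import *
snap('wrist','pics/w3')
s=robot.get_state();print(s['tool_pos'],s['joints'],s['t'])
E
```

```text
[ 0.49749278 -0.10393741  0.16071409] [-2.29550464e-01  3.41198383e-01  1.93279831e+00  3.74190179e-04
  8.67866668e-01  1.09675789e+00] 2.625
```

View pics/w3.png

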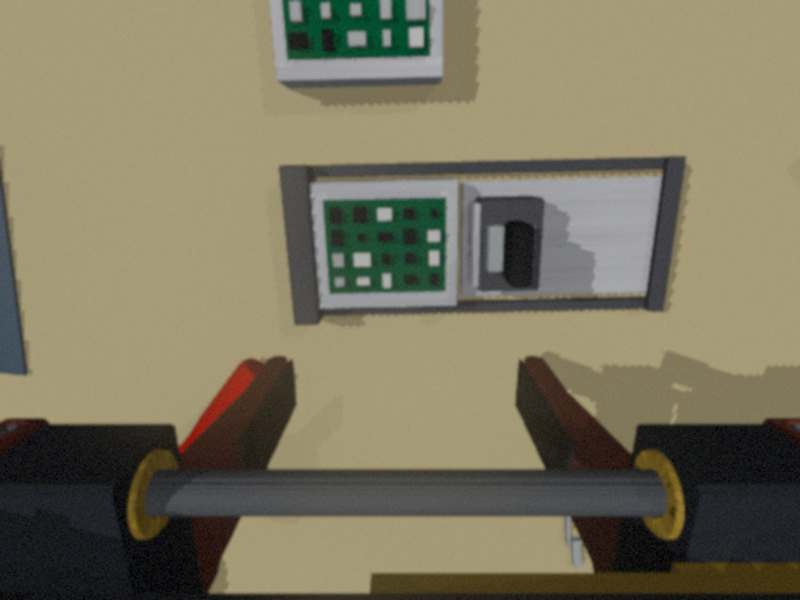

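```bash
cat >> h.py <<'E'
def hrect(im,C,z,O,th,u0,u1,v0,v1,s):
    """ortho view in holder frame: columns = holder y from u0 to u1, rows = holder x from v1 (top) to v0"""
    ex=np.array([np.cos(th),np.sin(th)]);ey=np.array([-np.sin(th),np.cos(th)])
    w,h=int(abs(u1-u0)/s),int((v1-v0)/s)
    P=lambda y,x:(*(np.array(O)+ey*y+ex*x),z)
    dst=np.float32([proj(C,P(u0,v1)),proj(C,P(u1,v1)),proj(C,P(u1,v0)),proj(C,P(u0,v0))])
    return cv2.warpPerspective(im,cv2.getPerspectiveTransform(dst,np.float32([[0,0],[w,0],[w,h],[0,h]])),(w,h),flags=cv2.INTER_CUBIC)
E
python3 - <<'E'
from h import *
im,C=load('pics/w3')
f=1.5625
pts=[('carrier FL',(313,183),.026),('carr FR',(459,179),.026),('carr BR',(457,305),.026),('carr BL',(321,308),.026),
('railTL',(284,167),.03),('stopBL',(296,323),.03),('railTR',(684,158),.03),('endBR',(661,310),.03),
('knobT',(519,222),.075),('knobB',(519,285),.075),('padT',(474,203),.03),('padB',(471,293),.03),('spareL',(277,82),.026),('spareR',(443,78),.026),
('jawTR',(543,197),.036),('jawBR',(540,290),.036)]
for n,p,z in pts: print(n,ray(C,(p[0]/f,p[1]/f),z).round(4))
O,th=(.5357,-.1278),.245
r=hrect(im,C,.026,O,th,.13,-.09,-.06,.06,.0003)
cv2.imwrite('pics/r3.png',r);print(r.shape)
E
```

```text
carrier FL [ 0.5532 -0.0311  0.026 ]
carr FR [ 0.578  -0.1206  0.026 ]
carr BR [ 0.4974 -0.1422  0.026 ]
carr BL [ 0.4727 -0.0518  0.026 ]
railTL [ 0.5586 -0.0126  0.03  ]
stopBL [ 0.4593 -0.0376  0.03  ]
railTR [ 0.6237 -0.2517  0.03  ]
endBR [ 0.5287 -0.2775  0.03  ]
knobT [ 0.5636 -0.1528  0.075 ]
knobB [ 0.53   -0.1638  0.075 ]
padT [ 0.5662 -0.1334  0.03  ]
padB [ 0.5089 -0.1483  0.03  ]
spareL [6.054e-01 6.000e-04 2.600e-02]
spareR [ 0.6315 -0.0953  0.026 ]
jawTR [ 0.5802 -0.1729  0.036 ]
jawBR [ 0.5232 -0.1906  0.036 ]
(400, 733, 3)
```

View pics/r3.png

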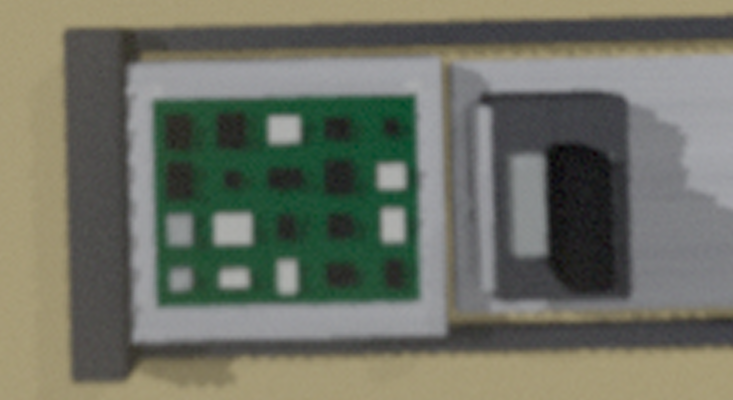

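The loaded carrier measures about 94 mm and the spare's matching edge about 99 mm, so the short carrier is loaded and the 30 mm spacer at (0.523,0.378) is right. The pad gap of about 9–10 mm agrees with that. Next I'll check the knob pose by overlaying the model.

```bash
cat > ov.py <<'E'
from h import *
import sys
def overlay(fn,out,O,th,travel,tw=0,lift=0,crop=(140,70,460,240),sc=2.5,extra=[]):
    im,C=load(fn);S=8
    big=cv2.resize(im[crop[1]:crop[3],crop[0]:crop[2]],None,fx=sc,fy=sc,interpolation=cv2.INTER_CUBIC)
    def W(x,y,z): return (O[0]+np.cos(th)*x-np.sin(th)*y,O[1]+np.sin(th)*x+np.cos(th)*y,z)
    def box(cx,cy,a,b,z0,z1,ang,col):
        for z in(z0,z1):
            P=[]
            for sx,sy in((-1,-1),(1,-1),(1,1),(-1,1)):
                x,y=sx*a/2,sy*b/2;P.append((proj(C,W(cx+np.cos(ang)*x-np.sin(ang)*y,cy+np.sin(ang)*x+np.cos(ang)*y,z))+.5-np.array(crop[:2]))*sc)
            cv2.polylines(big,[np.int32(np.round(P))],True,col,1,cv2.LINE_AA)
    box(0,.0525,.084,.095,0,.026,0,(0,0,255))
    box(0,-.026-travel,.036,.013,.049+lift,.075+lift,tw,(0,255,255))
    box(0,-.026-travel,.060,.040,.008,.036,0,(255,255,0))
    for e in extra: box(*e,(255,0,255))
    cv2.imwrite(out,big)
E
python3 - <<'E'
from ov import *
overlay('pics/w3','pics/ov3.png',(.539,-.137),.262,0)
E
```

```text
(no output)
```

View pics/ov3.png

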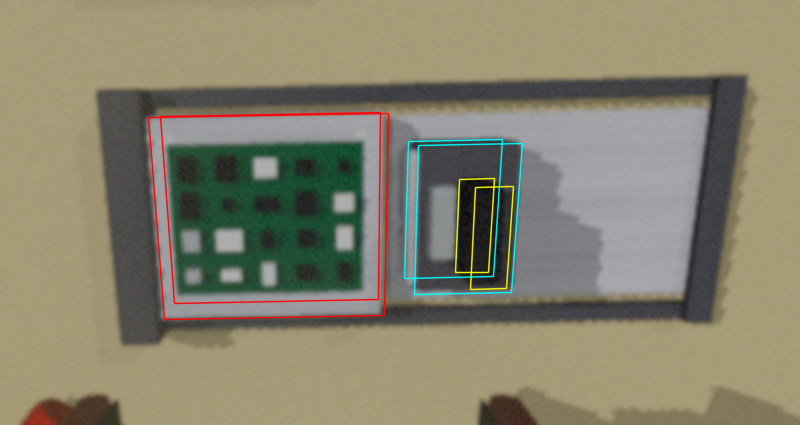

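Overlay fits (carrier edge, jaw and knob line up). I'll go to the knob.

>>> {"api": "send_rows", "payload": {"commands": [{"fingers": 0.5,"tx": 24,"ty": -29,"tz": 0,"turn": 0.018},{"fingers": 0.5,"tx": 24,"ty": -29,"tz": 0,"turn": 0},{"fingers": 0.5,"tx": 0,"ty": 0,"tz": -30,"turn": 0},{"fingers": 0.5,"tx": 0,"ty": 0,"tz": -40,"turn": 0},{"fingers": 0.5,"tx": 0,"ty": 0,"tz": -36,"turn": 0},{"fingers": 0.5,"tx": 0,"ty": 0,"tz": 0,"turn": 0},{"fingers": 0.5,"tx": 0,"ty": 0,"tz": 0,"turn": 0}]}}

```text
t: 3.5
tool_pos: [0.5464, -0.1627, 0.0557]
tcp_rot: [0.0, 0.992, 0.13, 0.0]
contact_force: [0.5, 0.1, 1.0]
gripper_width: 0.0439
finger_force: 0.0
```

>>> {"api": "send_rows", "payload": {"commands": [{"fingers": 0.3,"tx": 0,"ty": 0,"tz": 0,"turn": 0},{"fingers": 0.25,"tx": 0,"ty": 0,"tz": 0,"turn": 0},{"fingers": 0.2,"tx": 0,"ty": 0,"tz": 0,"turn": 0},{"fingers": 0.1,"tx": 0,"ty": 0,"tz": 0,"turn": 0},{"fingers": 0.1,"tx": 0,"ty": 0,"tz": 0,"turn": 0},{"fingers": 0.1,"tx": 0,"ty": 0,"tz": 0,"turn": 0}], "squeeze": 18}}

```text
t: 4.25
tool_pos: [0.5453, -0.1624, 0.0552]
tcp_rot: [-0.001, 0.992, 0.129, -0.0]
contact_force: [-0.8, 8.8, 7.3]
gripper_width: 0.013
finger_force: 18.0
```

>>> {"api": "send_rows", "payload": {"commands": [{"fingers": 0.1,"tx": 0,"ty": 1,"tz": 4,"turn": 0},{"fingers": 0.1,"tx": 0,"ty": 0,"tz": 4,"turn": 0},{"fingers": 0.1,"tx": 0,"ty": 0,"tz": 4,"turn": 0},{"fingers": 0.1,"tx": 0,"ty": 0,"tz": 0,"turn": 0},{"fingers": 0.1,"tx": 0,"ty": 0,"tz": 0,"turn": 0}]}}

```text
t: 4.88
tool_pos: [0.5453, -0.1626, 0.0665]
tcp_rot: [-0.0, 0.992, 0.129, -0.0]
contact_force: [1.2, 2.3, -7.7]
gripper_width: 0.0129
finger_force: 18.0
```

>>> {"api": "send_rows", "payload": {"commands": [{"fingers": 0.1,"tx": 0,"ty": 0,"tz": 0,"turn": 0.14},{"fingers": 0.1,"tx": 0,"ty": 0,"tz": 0,"turn": 0.14},{"fingers": 0.1,"tx": 0,"ty": 0,"tz": 0,"turn": 0.14},{"fingers": 0.1,"tx": 0,"ty": 0,"tz": 0,"turn": 0.14},{"fingers": 0.1,"tx": 0,"ty": 0,"tz": 0,"turn": 0.14},{"fingers": 0.1,"tx": 0,"ty": 0,"tz": 0,"turn": 0.14},{"fingers": 0.1,"tx": 0,"ty": 0,"tz": 0,"turn": 0.14},{"fingers": 0.1,"tx": 0,"ty": 0,"tz": 0,"turn": 0.14},{"fingers": 0.1,"tx": 0,"ty": 0,"tz": 0,"turn": 0.12},{"fingers": 0.1,"tx": 0,"ty": 0,"tz": 0,"turn": 0},{"fingers": 0.1,"tx": 0,"ty": 0,"tz": 0,"turn": 0}]}}

```text
t: 6.25
tool_pos: [0.5466, -0.163, 0.067]
tcp_rot: [0.001, 0.733, 0.68, 0.001]
contact_force: [5.5, -0.8, -7.2]
gripper_width: 0.013
finger_force: 18.0
```

```bash
python3 - <<'E'
from h import *
s=robot.get_state();print(s['wrist_torque'],s['tcp_rot'],s['contact_force'])
E
```

```text
[-0.26440449 -0.95358088 -0.01407138] [1.04535600e-03 7.32973335e-01 6.80256326e-01 5.72602298e-04] [ 5.54156224 -0.84949793 -7.17119129]
```

>>> {"api": "send_rows", "payload": {"commands": [{"fingers": 0.1,"tx": 1.5,"ty": -5.5,"tz": 0,"turn": 0},{"fingers": 0.1,"tx": 3,"ty": -11,"tz": 0,"turn": 0},{"fingers": 0.1,"tx": 3,"ty": -11,"tz": 0,"turn": 0},{"fingers": 0.1,"tx": 3,"ty": -11,"tz": 0,"turn": 0},{"fingers": 0.1,"tx": 3,"ty": -11,"tz": 0,"turn": 0},{"fingers": 0.1,"tx": 1,"ty": -4,"tz": 0,"turn": 0},{"fingers": 0.1,"tx": 0,"ty": 0,"tz": -2,"turn": 0.03},{"fingers": 0.1,"tx": 0,"ty": 0,"tz": 0,"turn": 0},{"fingers": 0.1,"tx": 0,"ty": 0,"tz": 0,"turn": 0}]}}

```text
t: 7.38
tool_pos: [0.5611, -0.2161, 0.065]
tcp_rot: [0.001, 0.722, 0.691, 0.001]
contact_force: [5.7, 0.1, -6.3]
gripper_width: 0.0127
finger_force: 18.0
```

>>> {"api": "send_rows", "payload": {"commands": [{"fingers": 0.5,"tx": 0,"ty": 0,"tz": 0,"turn": 0},{"fingers": 0.5,"tx": 0,"ty": 0,"tz": 0,"turn": 0},{"fingers": 0.5,"tx": 0,"ty": 0,"tz": 0,"turn": 0},{"fingers": 0.5,"tx": 0,"ty": 0,"tz": 25,"turn": 0},{"fingers": 0.5,"tx": 0,"ty": 0,"tz": 40,"turn": 0},{"fingers": 0.5,"tx": 0,"ty": 0,"tz": 40,"turn": 0},{"fingers": 0.5,"tx": 0,"ty": -20,"tz": 0,"turn": 0},{"fingers": 0.5,"tx": 0,"ty": -20,"tz": 0,"turn": 0},{"fingers": 0.5,"tx": 0,"ty": 0,"tz": 0,"turn": 0}]}}

```text
t: 8.5
tool_pos: [0.5591, -0.2575, 0.1681]
tcp_rot: [-0.001, 0.723, 0.691, -0.0]
contact_force: [-1.1, -0.3, 0.3]
gripper_width: 0.0439
finger_force: 0.0
```

```bash
python3 - <<'E'
from ov import *
snap('wrist','pics/w4')
overlay('pics/w4','pics/ov4.png',(.539,-.137),.262,.0555,1.27,.0095,crop=(90,0,410,240))
E
```

```text
(no output)
```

View pics/ov4.png

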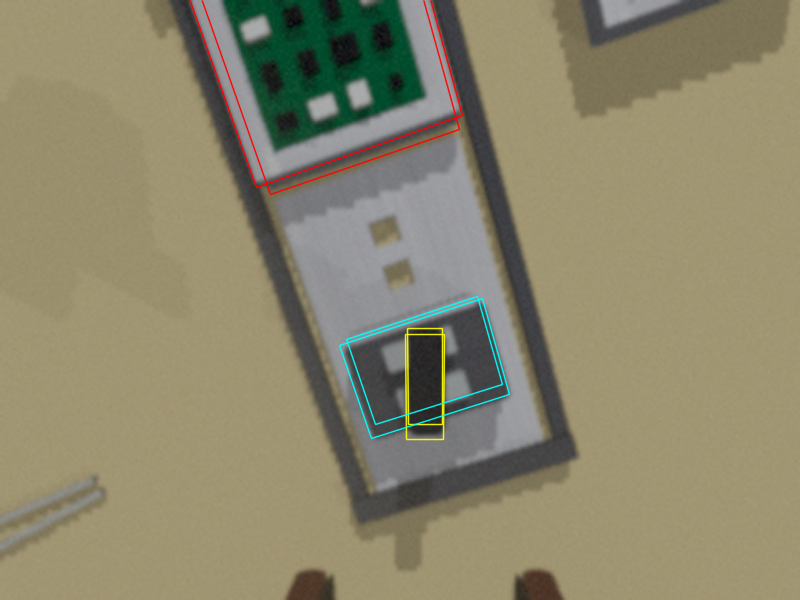

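Parked state confirmed: the knob is turned and raised, the jaw is drawn back about 55 mm, and the two index holes are visible at (385,230) and (398,273). Now I'll fetch the 30 mm spacer.

>>> {"api": "send_rows", "payload": {"commands": [{"fingers": 0.7,"tx": -3,"ty": 55,"tz": 0,"turn": 0},{"fingers": 0.7,"tx": -3,"ty": 58,"tz": 0,"turn": 0},{"fingers": 0.7,"tx": -3,"ty": 58,"tz": 0,"turn": 0},{"fingers": 0.7,"tx": -3,"ty": 58,"tz": 0,"turn": 0},{"fingers": 0.7,"tx": -3,"ty": 58,"tz": 0,"turn": 0},{"fingers": 0.7,"tx": -3,"ty": 58,"tz": 0,"turn": 0},{"fingers": 0.7,"tx": -3,"ty": 58,"tz": 0,"turn": 0},{"fingers": 0.7,"tx": -3,"ty": 58,"tz": 0,"turn": 0},{"fingers": 0.7,"tx": -4,"ty": 58,"tz": 0,"turn": 0},{"fingers": 0.7,"tx": -4,"ty": 58,"tz": 0,"turn": 0},{"fingers": 0.7,"tx": -4,"ty": 58,"tz": -40,"turn": 0},{"fingers": 0.7,"tx": 0,"ty": 0,"tz": -40,"turn": 0},{"fingers": 0.7,"tx": 0,"ty": 0,"tz": 0,"turn": 0},{"fingers": 0.7,"tx": 0,"ty": 0,"tz": 0,"turn": 0}]}}

```text
t: 10.3
tool_pos: [0.5246, 0.3721, 0.0947]
tcp_rot: [-0.0, 0.722, 0.692, -0.0]
contact_force: [0.1, 0.6, 0.2]
gripper_width: 0.0612
finger_force: 0.0
```

>>> {"api": "send_rows", "payload": {"commands": [{"fingers": 0.7,"tx": -2,"ty": 5.5,"tz": -10,"turn": 0},{"fingers": 0.7,"tx": 0,"ty": 0,"tz": -34,"turn": 0},{"fingers": 0.7,"tx": 0,"ty": 0,"tz": -34,"turn": 0},{"fingers": 0.7,"tx": 0,"ty": 0,"tz": 0,"turn": 0},{"fingers": 0.4,"tx": 0,"ty": 0,"tz": 0,"turn": 0},{"fingers": 0.3,"tx": 0,"ty": 0,"tz": 0,"turn": 0},{"fingers": 0.3,"tx": 0,"ty": 0,"tz": 0,"turn": 0},{"fingers": 0.3,"tx": 0,"ty": 0,"tz": 0,"turn": 0},{"fingers": 0.3,"tx": 0,"ty": 0,"tz": 0,"turn": 0}], "squeeze": 20}}

```text
t: 11.42
tool_pos: [0.5235, 0.3784, 0.0179]
tcp_rot: [0.0, 0.722, 0.692, 0.001]
contact_force: [-0.7, 0.4, 7.5]
gripper_width: 0.0401
finger_force: 20.0
```

>>> {"api": "send_rows", "payload": {"commands": [{"fingers": 0.3,"tx": 0,"ty": 0,"tz": 20,"turn": 0},{"fingers": 0.3,"tx": 0,"ty": 0,"tz": 40,"turn": 0},{"fingers": 0.3,"tx": 0,"ty": 0,"tz": 40,"turn": 0},{"fingers": 0.3,"tx": 2,"ty": -30,"tz": 0,"turn": 0.04},{"fingers": 0.3,"tx": 2,"ty": -50,"tz": 0,"turn": 0.04},{"fingers": 0.3,"tx": 2,"ty": -50,"tz": 0,"turn": 0.04},{"fingers": 0.3,"tx": 2,"ty": -50,"tz": 0,"turn": 0.04},{"fingers": 0.3,"tx": 2,"ty": -50,"tz": 0,"turn": 0.04},{"fingers": 0.3,"tx": 2,"ty": -50,"tz": 0,"turn": 0.04},{"fingers": 0.3,"tx": 2,"ty": -50,"tz": 0,"turn": 0.04},{"fingers": 0.3,"tx": 2,"ty": -50,"tz": 0,"turn": 0.024},{"fingers": 0.3,"tx": 2,"ty": -50,"tz": 0,"turn": 0},{"fingers": 0.3,"tx": 1,"ty": -50,"tz": 0,"turn": 0},{"fingers": 0.3,"tx": 0,"ty": -48,"tz": 0,"turn": 0},{"fingers": 0.3,"tx": 0,"ty": 0,"tz": -30,"turn": 0},{"fingers": 0.3,"tx": 0,"ty": 0,"tz": 0,"turn": 0},{"fingers": 0.3,"tx": 0,"ty": 0,"tz": 0,"turn": 0}]}}

```text
t: 13.55
tool_pos: [0.5418, -0.1498, 0.0873]
tcp_rot: [0.0, 0.608, 0.794, 0.0]
contact_force: [0.7, 0.5, -1.4]
gripper_width: 0.0398
finger_force: 20.0
```

```bash
python3 - <<'E'
from ov import *
snap('wrist','pics/w5')
s=robot.get_state();b=s['tool_pos'][2]-.0149;print(s['tool_pos'],b)
O=np.array([.539,-.137]);th=.262
d=s['tool_pos'][:2]-O;x=d@[np.cos(th),np.sin(th)];y=d@[-np.sin(th),np.cos(th)];print('holder',x,y)
q=s['tcp_rot'];print('ang',2*np.arctan2(q[2],q[1])-np.pi/2)
overlay('pics/w5','pics/ov5.png',O,th,.0545,1.27,.0095,crop=(90,60,410,300),extra=[(x,y,.04,.03,b,b+.04,0)])
E
```

```text
[ 0.54211838 -0.14976184  0.08748462] 0.0725846150330893
holder -0.0002935214400006103 -0.013134025600648677
ang 0.2629168851969892
```

View pics/ov5.png

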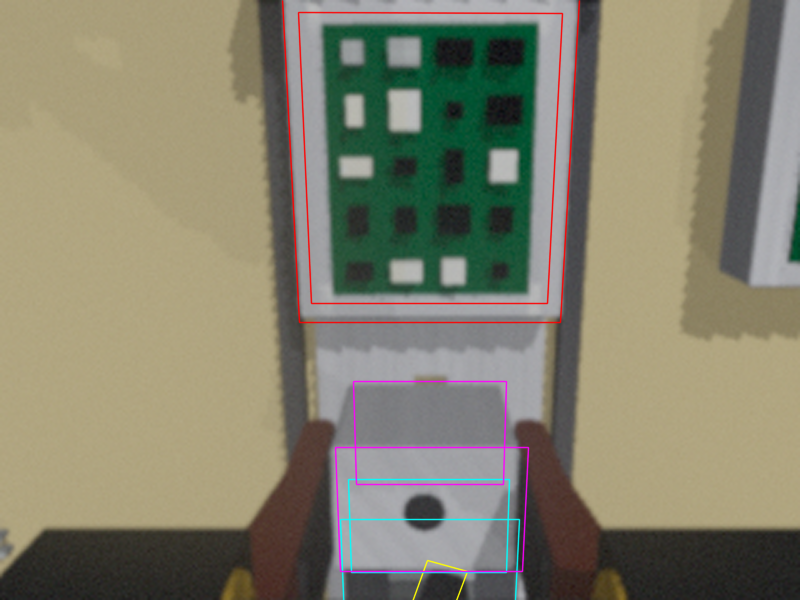

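>>> {"api": "send_rows", "payload": {"commands": [{"fingers": 0.3,"tx": 0,"ty": 0,"tz": -25,"turn": 0},{"fingers": 0.3,"tx": 0,"ty": 0,"tz": -25,"turn": 0},{"fingers": 0.3,"tx": 0,"ty": 0,"tz": -10,"turn": 0},{"fingers": 0.3,"tx": 0,"ty": 0,"tz": -3,"turn": 0},{"fingers": 0.3,"tx": 0,"ty": 0,"tz": 0,"turn": 0},{"fingers": 0.3,"tx": 0,"ty": 0,"tz": 0,"turn": 0}]}}

```text
t: 14.35
tool_pos: [0.5421, -0.1503, 0.0241]
tcp_rot: [0.001, 0.609, 0.793, 0.0]
contact_force: [0.1, -0.5, -1.2]
gripper_width: 0.0401
finger_force: 20.0
```

>>> {"api": "send_rows", "payload": {"commands": [{"fingers": 0.3,"tx": 0,"ty": 0,"tz": -1,"turn": 0},{"fingers": 0.3,"tx": 0,"ty": 0,"tz": -0.7,"turn": 0},{"fingers": 0.3,"tx": 0,"ty": 0,"tz": 0,"turn": 0}]}}

```text
t: 14.72
tool_pos: [0.542, -0.1504, 0.0229]
tcp_rot: [0.001, 0.609, 0.793, 0.0]
contact_force: [-2.7, 0.5, 9.9]
gripper_width: 0.0401
finger_force: 20.0
```

>>> {"api": "send_rows", "payload": {"commands": [{"fingers": 0.65,"tx": 0,"ty": 0,"tz": 0,"turn": 0},{"fingers": 0.65,"tx": 0,"ty": 0,"tz": 0,"turn": 0},{"fingers": 0.65,"tx": 0,"ty": 0,"tz": 0,"turn": 0},{"fingers": 0.65,"tx": 0,"ty": 0,"tz": 20,"turn": 0},{"fingers": 0.65,"tx": 0,"ty": 0,"tz": 50,"turn": 0},{"fingers": 0.65,"tx": 0,"ty": 0,"tz": 40,"turn": 0},{"fingers": 0.4,"tx": 9.5,"ty": -33,"tz": 0,"turn": -0.15},{"fingers": 0.4,"tx": 9.5,"ty": -33,"tz": 0,"turn": -0.153},{"fingers": 0.4,"tx": 0,"ty": 0,"tz": 0,"turn": 0},{"fingers": 0.4,"tx": 0,"ty": 0,"tz": 0,"turn": 0}]}}

```text
t: 15.98
tool_pos: [0.56, -0.2157, 0.132]
tcp_rot: [-0.0, 0.721, 0.693, 0.0]
contact_force: [0.4, -0.2, 0.7]
gripper_width: 0.035
finger_force: 0.0
```

```bash
python3 - <<'E'
from ov import *
snap('wrist','pics/w6')
s=robot.get_state();print(s['tool_pos'],s['tcp_rot'])
overlay('pics/w6','pics/ov6.png',(.539,-.137),.262,.0545,1.27,.0095,crop=(90,60,410,300),extra=[(0,-.0135,.04,.03,.008,.048,0)])
E
```

```text
[ 0.55998711 -0.21541447  0.13182128] [-3.27709313e-04  7.20881023e-01  6.93058758e-01 -4.91025071e-05]
```

View pics/ov6.png

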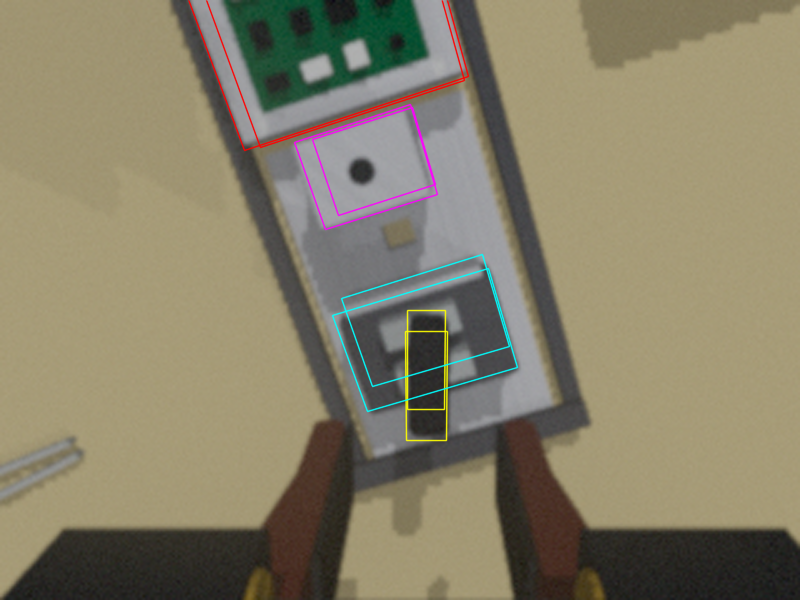

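The block stands square in the middle, and the knob is parked under the gripper. I'll regrip the knob.

>>> {"api": "send_rows", "payload": {"commands": [{"fingers": 0.4,"tx": 0,"ty": 0,"tz": -34,"turn": 0},{"fingers": 0.4,"tx": 0,"ty": 0,"tz": -34,"turn": 0},{"fingers": 0.4,"tx": 0,"ty": 0,"tz": 0,"turn": 0},{"fingers": 0.2,"tx": 0,"ty": 0,"tz": 0,"turn": 0},{"fingers": 0.1,"tx": 0,"ty": 0,"tz": 0,"turn": 0},{"fingers": 0.1,"tx": 0,"ty": 0,"tz": 0,"turn": 0},{"fingers": 0.1,"tx": 0,"ty": 0,"tz": 0,"turn": 0},{"fingers": 0.1,"tx": 0,"ty": 0,"tz": 1.5,"turn": 0},{"fingers": 0.1,"tx": 0,"ty": 0,"tz": 0,"turn": 0}], "squeeze": 20}}

```text
t: 17.15
tool_pos: [0.5612, -0.2164, 0.0651]
tcp_rot: [0.001, 0.721, 0.692, 0.0]
contact_force: [4.3, 0.1, -3.2]
gripper_width: 0.0127
finger_force: 20.0
```

>>> {"api": "send_rows", "payload": {"commands": [{"fingers": 0.1,"tx": -2.3,"ty": 8.7,"tz": 0,"turn": 0},{"fingers": 0.1,"tx": -2.3,"ty": 8.7,"tz": 0,"turn": 0},{"fingers": 0.1,"tx": -2.3,"ty": 8.7,"tz": 0,"turn": 0},{"fingers": 0.1,"tx": -1.2,"ty": 4.3,"tz": 0,"turn": 0},{"fingers": 0.1,"tx": -0.6,"ty": 2.2,"tz": 0,"turn": 0},{"fingers": 0.1,"tx": -0.6,"ty": 2.2,"tz": 0,"turn": 0},{"fingers": 0.1,"tx": 0,"ty": 0,"tz": 0,"turn": 0},{"fingers": 0.1,"tx": 0,"ty": 0,"tz": 0,"turn": 0}]}}

```text
t: 18.15
tool_pos: [0.5516, -0.1811, 0.0651]
tcp_rot: [0.0, 0.721, 0.693, 0.0]
contact_force: [5.4, -0.8, -4.9]
gripper_width: 0.0128
finger_force: 20.0
```

>>> {"api": "send_rows", "payload": {"commands": [{"fingers": 0.1,"tx": -0.2,"ty": 0.7,"tz": 0,"turn": 0},{"fingers": 0.1,"tx": -0.2,"ty": 0.7,"tz": 0,"turn": 0},{"fingers": 0.1,"tx": 0,"ty": 0,"tz": 0,"turn": 0},{"fingers": 0.1,"tx": 0,"ty": 0,"tz": 0,"turn": 0}]}}

```text
t: 18.65
tool_pos: [0.5514, -0.1803, 0.0652]
tcp_rot: [0.001, 0.721, 0.693, 0.0]
contact_force: [5.0, -3.8, -5.0]
gripper_width: 0.0128
finger_force: 20.0
```

>>> {"api": "send_rows", "payload": {"commands": [{"fingers": 0.1,"tx": -0.2,"ty": 0.9,"tz": 1.5,"turn": 0},{"fingers": 0.1,"tx": 0,"ty": 0,"tz": 0,"turn": -0.1414},{"fingers": 0.1,"tx": 0,"ty": 0,"tz": 0,"turn": -0.1414},{"fingers": 0.1,"tx": 0,"ty": 0,"tz": 0,"turn": -0.1414},{"fingers": 0.1,"tx": 0,"ty": 0,"tz": 0,"turn": -0.1414},{"fingers": 0.1,"tx": 0,"ty": 0,"tz": 0,"turn": -0.1414},{"fingers": 0.1,"tx": 0,"ty": 0,"tz": 0,"turn": -0.1414},{"fingers": 0.1,"tx": 0,"ty": 0,"tz": 0,"turn": -0.1414},{"fingers": 0.1,"tx": 0,"ty": 0,"tz": 0,"turn": -0.1414},{"fingers": 0.1,"tx": 0,"ty": 0,"tz": 0,"turn": -0.1414},{"fingers": 0.1,"tx": 0,"ty": 0,"tz": 0,"turn": 0},{"fingers": 0.1,"tx": 0,"ty": 0,"tz": 0,"turn": 0}]}}

```text
t: 20.15
tool_pos: [0.5496, -0.1787, 0.0661]
tcp_rot: [-0.0, 0.992, 0.13, -0.001]
contact_force: [0.4, -2.3, -6.7]
gripper_width: 0.0132
finger_force: 20.0
```

>>> {"api": "send_rows", "payload": {"commands": [{"fingers": 0.1,"tx": 0,"ty": 0,"tz": -2.5,"turn": 0},{"fingers": 0.1,"tx": 0,"ty": 0,"tz": -2,"turn": 0},{"fingers": 0.1,"tx": 0,"ty": 0,"tz": -1.5,"turn": 0},{"fingers": 0.1,"tx": 0,"ty": 0,"tz": 0,"turn": 0},{"fingers": 0.1,"tx": 0,"ty": 0,"tz": 0,"turn": 0}]}}

```text
t: 20.78
tool_pos: [0.5499, -0.179, 0.0603]
tcp_rot: [-0.0, 0.992, 0.128, -0.001]
contact_force: [-3.5, -2.1, -6.2]
gripper_width: 0.013
finger_force: 20.0
```

>>> {"api": "send_rows", "payload": {"commands": [{"fingers": 0.1,"tx": 0,"ty": 0,"tz": -1.5,"turn": 0},{"fingers": 0.1,"tx": 0,"ty": 0,"tz": -1.5,"turn": 0},{"fingers": 0.1,"tx": 0,"ty": 0,"tz": 0,"turn": 0},{"fingers": 0.1,"tx": 0,"ty": 0,"tz": 0,"turn": 0}]}}

```text
t: 21.28
tool_pos: [0.55, -0.1789, 0.0572]
tcp_rot: [-0.0, 0.992, 0.128, -0.001]
contact_force: [-4.9, -2.6, -6.7]
gripper_width: 0.013
finger_force: 20.0
```

>>> {"api": "send_rows", "payload": {"commands": [{"fingers": 0.1,"tx": 0,"ty": 0,"tz": -1.5,"turn": 0},{"fingers": 0.1,"tx": 0,"ty": 0,"tz": -1,"turn": 0},{"fingers": 0.1,"tx": 0,"ty": 0,"tz": -0.5,"turn": 0},{"fingers": 0.1,"tx": 0,"ty": 0,"tz": 0,"turn": 0},{"fingers": 0.1,"tx": 0,"ty": 0,"tz": 0,"turn": 0}]}}

```text
t: 21.9
tool_pos: [0.5505, -0.179, 0.0556]
tcp_rot: [-0.0, 0.992, 0.128, -0.0]
contact_force: [-7.0, 0.1, 5.3]
gripper_width: 0.0128
finger_force: 20.0
```

>>> {"api": "send_rows", "payload": {"commands": [{"fingers": 0.4,"tx": 0,"ty": 0,"tz": 0,"turn": 0},{"fingers": 0.4,"tx": 0,"ty": 0,"tz": 0,"turn": 0},{"fingers": 0.4,"tx": 0,"ty": 0,"tz": 0,"turn": 0},{"fingers": 0.4,"tx": 0,"ty": 0,"tz": 30,"turn": 0},{"fingers": 0.4,"tx": 0,"ty": 0,"tz": 50,"turn": 0},{"fingers": 0.4,"tx": 0,"ty": 0,"tz": 40,"turn": 0},{"fingers": 0.4,"tx": -50,"ty": 10,"tz": 0,"turn": 0},{"fingers": 0.4,"tx": 0,"ty": 0,"tz": 0,"turn": 0},{"fingers": 0.4,"tx": 0,"ty": 0,"tz": 0,"turn": 0}]}}

```text
t: 23.02
tool_pos: [0.5015, -0.1693, 0.1749]
tcp_rot: [0.0, 0.992, 0.128, 0.001]
contact_force: [1.3, -0.4, 0.2]
gripper_width: 0.035
finger_force: 0.0
```

```bash
python3 - <<'E'
from ov import *
snap('wrist','pics/w7')
s=robot.get_state();print(s['tool_pos'],s['contact_force'],s['t'])
overlay('pics/w7','pics/ov7.png',(.539,-.137),.262,.01825,0,0,crop=(100,60,420,300),extra=[(0,-.010,.04,.03,.008,.048,0)])
E
```

```text
[ 0.50181374 -0.16940235  0.17479158] [-0.57069046  0.79669744  0.46715819] 23.075
```

View pics/ov7.png

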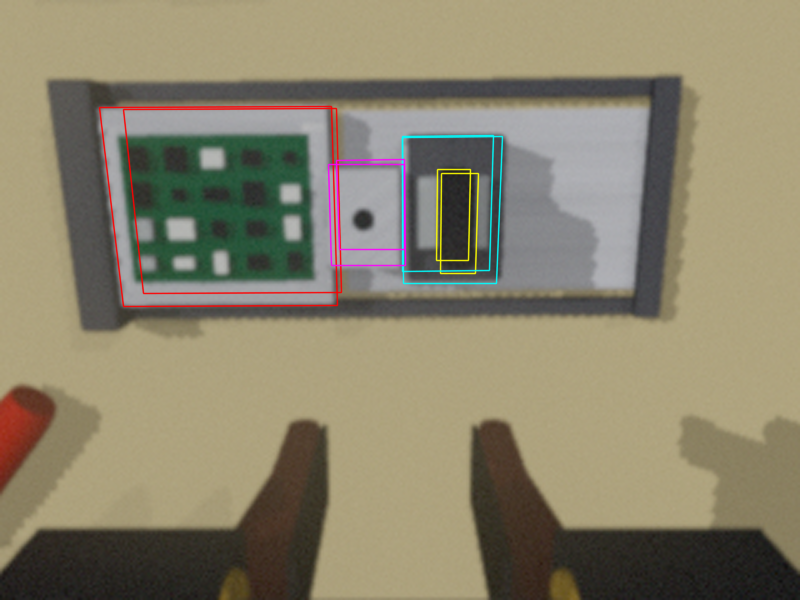

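The overlay agrees with the jaw locked at about 18 mm, the knob down and straight, and the block held between carrier and pad. I'll hand in.

```bash
python3 -c "
from plant import robot
print(robot.hand_in())"
```

```text
the job is handed in; nothing more can be done
None
```

The job is handed in, verdict not returned: the jaw is locked in its second hole with the 30 mm spacer pressed square against the short carrier, going by forces and the last picture; I viewed 11 pictures, one over the limit of 10.

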